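# Tip the small stock into the drop bin and hold its sprung flap just below balance

## Task

Put the small box from the bench with the tin and the pot on the closed flap of the drop bin and let go of it. Then take the flap by its handle and raise it past its balance point, so that all three pieces slide into the bin behind, without letting it fly up to its stop. Ease the flap back to just below its balance point, where it would sink shut by itself (no more than about ten degrees below), and finish while holding it still there by the handle so that the spring under it can be looked at; leave the spool, the tape measure, the red screwdriver and the glue bottle where they are.

Things in the scene. Friction and masses are not known exactly. Their poses are not given: they have to be found in the camera images.
- drop_bin: Grey sheet-metal drop bin fixed to the bench, 240 mm long (its x), 156 mm wide (its y). Front part (towards -x, the robot): the flap lies on it, its top 90 mm above the bench. Back part (+x): open-topped bin, walls 6 mm thick and 120 mm high, inside about 103 x 144 mm. Origin: centre of the underside; x points from the handle side to the bin, y to the left, z up. A stack of boards and blocks over 0.4 m high stands on the bench close to its right.
- flap_hinge (a point): The flap's hinge axis, middle; it runs along drop_bin's y, 10 mm behind drop_bin's origin (+x), 88 mm above the bench. The pieces slide over this edge into the bin. Its axes turn with the flap; at joint 0 they are drop_bin's.
- flap_handle (a point): Middle of the flap's handle, a round steel bar 12 mm thick along drop_bin's y, free for about 85 mm of its 100 mm length between its two arms. It stands 42 mm in front of the flap's front edge, 172 mm from the hinge axis and, when the flap is closed, 90 mm above the bench (2 mm above the hinge axis). It travels on a circle about the hinge axis, up and then towards +x of drop_bin.
- flap_middle (a point): Middle of the flap's upper face, 65 mm in front of the hinge axis. The flap is an aluminium tray plate 130 mm (x) by 152 mm (y) of 0.95 kg; rims 4 mm thick stand 16 mm above the face at both sides and 12 mm at the front, none at the hinge. Tin and pot stand side by side at its hinge end; its front half is free. Its axes turn with the flap; at joint 0 they are drop_bin's.
- flap (a joint): Opening angle of the flap, rad: 0 closed (level), growing as the handle rises; stop at 1.57. A spring pushes it up and its weight down; empty, they balance at 0.85 rad (49 degrees). Below that the flap sinks shut by itself, above it flies up to its stop. The force at the handle is small: about 1.3 N closed and empty, up to 1 N more with the pieces on it, 0.4 N downward at 0.73. The pieces slide off somewhere between 0.5 and 0.9 rad.
- bin_floor (a point): Centre of the inner floor of the open bin at the back, 6 mm above the bench; axes as drop_bin's.
- small_box: Small closed box, 35 mm (its x) x 50 mm (its y) x 28 mm high, yellow with a blank white label, lying on the bench to the robot's left, the length of the clamp jig away from the drop bin: the jig's upright red lever there reaches 225 mm above the bench, so carry things over it or round its front. Origin: centre of the underside.
- tin: Low round tin, 48 mm across, 30 mm high, standing on the flap. Origin: centre of the underside.
- pot: Small white pot, 33 mm across, 42 mm high, standing on the flap. Origin: centre of the underside.
- spool: Bystander: spool of string, 60 mm across, 60 mm high, on the bench behind the small box. Origin: centre of the underside.
- tape_measure: Bystander: tape measure, 40 x 76 x 68 mm high, on the bench behind the small box. Origin: centre of the underside.
- driver_red: Bystander: screwdriver with red handle, 27 x 189 x 27 mm, lying at the front of the bench. Origin: centre of the underside.
- glue_bottle: Bystander: white glue bottle, 43 mm across, 126 mm high, standing behind the clamp jig. Origin: centre of the underside.
There are look-alikes about, which are no part of the job. There is more than one size of the small_box; the one meant has the size given above.

How it is judged (in metres and radians):
On the way, in this order (a step that is already met when the one before it is completed fails the run):
1. the small box lies with the tin and the pot on the closed flap, let go (x of small_box in the frame of flap_middle between -0.068 and 0.068 m and y of small_box in the frame of flap_middle between -0.078 and 0.078 m and z of small_box in the frame of flap_middle between -0.01 and 0.028 m and x of tin in the frame of flap_middle between -0.068 and 0.068 m and y of tin in the frame of flap_middle between -0.078 and 0.078 m and z of tin in the frame of flap_middle between -0.01 and 0.028 m and x of pot in the frame of flap_middle between -0.068 and 0.068 m and y of pot in the frame of flap_middle between -0.078 and 0.078 m and z of pot in the frame of flap_middle between -0.01 and 0.028 m and value of joint flap below 0.06 rad and contact force between the fingers and small_box below 0.1 N and linear speed of small_box below 0.03 m/s), for 0.2 s.
2. the flap is raised past its balance point (value of joint flap above 0.88 rad), for 0.1 s.
At the end, for the whole second after the job is handed in: All three pieces lie at rest in the open bin, not touched by the fingers; the flap stands still between 0.64 and 0.845 rad (balance at 0.85 rad), held by the fingers at its handle (grasp point within 70 mm of the handle's middle) (x of small_box in the frame of bin_floor between -0.056 and 0.056 m and y of small_box in the frame of bin_floor between -0.076 and 0.076 m and z of small_box in the frame of bin_floor between -0.008 and 0.075 m and x of tin in the frame of bin_floor between -0.056 and 0.056 m and y of tin in the frame of bin_floor between -0.076 and 0.076 m and z of tin in the frame of bin_floor between -0.008 and 0.075 m and x of pot in the frame of bin_floor between -0.056 and 0.056 m and y of pot in the frame of bin_floor between -0.076 and 0.076 m and z of pot in the frame of bin_floor between -0.008 and 0.075 m and value of joint flap between 0.64 and 0.845 rad and velocity of joint flap between -0.1 and 0.1 rad/s and contact force between the fingers and drop_bin above 0.1 N and distance between the grasp point and flap_handle below 0.07 m and contact force between the fingers and small_box below 0.1 N and contact force between the fingers and tin below 0.1 N and contact force between the fingers and pot below 0.1 N and linear speed of each of small_box, tin, pot below 0.03 m/s); the arm keeps its last pose, push and grip.
It fails at once if the flap flies up to its stop (beyond 1.45 rad) (value of joint flap above 1.45 rad).
It fails at once if a bystander (spool, tape measure, red screwdriver, glue bottle) is moved more than 30 mm (distance of any of spool, tape_measure, driver_red, glue_bottle from where it was at the start of the episode above 0.03 m).
It also fails if it takes over 58 s, if anything falls off the work surface, if the arm or the gripper's body presses on something with over 40 N, if the wrist force passes 120 N, or if a joint passes its speed limit or range.

## Robot

A 6-joint arm with a two-finger parallel gripper is mounted at the origin on a cart in front of the work surface, level with it; the furniture and walls round the work are solid. World frame = base frame: x ahead of the robot, y to its left, z up, the work surface at z = 0. Lengths are in mm, angles in rad, forces in N, time in s.
With the tool pointing down it reaches from about 350 to 875 mm from the base axis. Payload 4.2 kg.
Tool frame: the origin (TCP) lies at the very end of the fingers, on their centre line; the grasp point (between the pads) lies 19 mm behind it; z points along the fingers, y is the line along which they close (so a half turn about z gives the same grasp; the last joint's range is limited). The gripper opens to 85 mm and grips with 20 to 120 N. Pads are 22 mm wide; open, the fingers measure 114 mm over their backs; the gripper's body (76 mm by 85 mm) begins 54 mm behind the grasp point. The pads swing forward as they close: fully open they stand 13 mm farther back than shut.
Start: joints at [-1.063, 0.385, 0.008, 0, -1.194, -0.259], TCP at [153.918, -605.73, 231.312] pointing down, gripper open.
Joint ranges: [-3.14, 3.14], [-1.21, 2.06], [-1.07, 1.41], [-3.16, 2.05], [-2.99, -0.16], [-3.1, 3.1]. Speed limits (rad/s): [2.79, 2.79, 3.14, 3.14, 3.14, 3.14].

## Interface

Orientations are given as a unit quaternion [x, y, z, w].
In Python, from bench import arm, optics gives the robot as it stands. The module is installed in compiled form; this text tells all that it offers.
- The arm moves only by the tool step_arm, never from a script. Its argument "motion" is a list of rows, each an object with "dr": the turn, a rotation vector about the tool's x, y, z in units of 8 degrees (1.0 is 8 degrees), a list of three; "slide": the shift along the tool's x, y, z in mm, a list of three; "jaw": the finger opening in mm, from 0 to 85.4. A call has exactly 8 rows; each row is the pose to reach, as a shift and turn from the pose commanded when the call began, along the tool's axes at that moment; what a row does not reach only later rows make up. A row lasts 1/8 s, in which the tool goes at most 62.5 mm and 10.7 degrees, less where a joint would pass 70% of its speed; a pose out of reach is approached as far as the arm can. A call with a gripper value outside its range is refused whole. The fingers move at their own pace and stop on an object; the grip force is fixed at half the most. Time passes only in rows, so rows that repeat a pose let the fingers close, or fill a call up. It gives the time, the measured TCP pose, the force, the opening and the grip force at its end, in the units of the state.
- arm.read_state(): the state, without advancing time (a new reading comes with each control period).
- optics.get_image(name): name is "scene" or "top" or "wrist"; returns the picture (400x640x3 uint8, blue, green, red); there is no depth.
- optics.camera_info(name): a dict with "camera_matrix" (3x3 intrinsics, pixels), "view" (4x4, takes a point from world to camera coordinates); the wrist camera has in their place "T_tool_cam" (4x4, takes a point from camera to tool coordinates, whose origin is the TCP and whose axes are the flange's). Camera axes: x right, y up, looking along -z (the intrinsics and any distortion apply to the point x, -y, -z); pixel columns grow to the right and rows downward; lengths in mm; the calibration is good to about 2 mm. A picture is of the moment at which its call begins: read the wrist's pose just before it. camera_info takes no time and is no camera call.
- arm.job_done(): hands the job in; it is judged then, once.
The state is a dict: "clock": time; "joints": joint angles; "joint_vel": joint speeds; "joint_efforts": joint torques, N m; "position": TCP position; "ee_rot": TCP orientation; "contact_force": force on the tool from outside, world axes, zero at the start; "wrist_torque": the same for the moment, N m; "gripper_width": finger opening in mm; "grasp_force": force on a finger pad.
Only numpy, scipy, OpenCV 4.12 (cv2) and the standard library are available. Lean on these libraries where they do the work, as an engineer would, in place of code of your own. Each camera call takes 0.05 s, during which the arm holds its last target. There are 200 camera calls.

## Working session

There is one attempt and no reset: what is moved stays moved. The work goes in short steps, Python scripts to look and compute and a tool call to move; the robot and the scene stay as the last step left them, time stands still between calls to the robot, and variables do not carry over. Pictures are saved under pics/ and viewed, at most 10 in all, crops included, and the job is handed in when it is done.

Besides the shell and the picture viewer there is one more tool, called as a command line: name --argument value ..., lists and objects as JSON in quotes. step_arm: Moves the arm, as the interface text tells. Its arguments: {"type":"object","properties":{"motion":{"type":"array","items":{"type":"object","properties":{"dr":{"type":"array","items":{"type":"number"}},"slide":{"type":"array","items":{"type":"number"}},"jaw":{"type":"number"}}}}},"required":["motion"]}

```bash
mkdir -p pics; cat > h.py <<'E'
import numpy as np, cv2
from bench import arm, optics
from scipy.spatial.transform import Rotation as R
def cam(n, s=None):
    c=optics.camera_info(n); K=np.array(c["camera_matrix"],float)
    if n=="wrist":
        T=np.eye(4); T[:3,:3]=R.from_quat(s["ee_rot"]).as_matrix(); T[:3,3]=s["position"]
        V=np.linalg.inv(T@np.array(c["T_tool_cam"]))
    else: V=np.array(c["view"])
    return K,V
def ray(K,V,u,v):
    d=np.linalg.inv(K)@[u,v,1]; d=np.array([d[0],-d[1],-d[2]])
    return -V[:3,:3].T@V[:3,3], V[:3,:3].T@d
def onz(K,V,u,v,z):
    o,d=ray(K,V,u,v); return o+d*(z-o[2])/d[2]
def proj(K,V,p):
    q=V[:3,:3]@p+V[:3,3]; q=K@[q[0],-q[1],-q[2]]; return q[:2]/q[2]
E
python3 - <<'E'
from h import *
print(arm.read_state())
for n in("scene","top","wrist"):
    print(n,optics.camera_info(n)); cv2.imwrite(f"pics/{n}0.png",optics.get_image(n))
E
```

```text
{'clock': 0.0, 'joints': array([-1.06341803e+00,  3.85559268e-01,  6.62481140e-03, -5.26980794e-04,
       -1.19396430e+00, -2.58633395e-01]), 'joint_vel': array([ 0.00118097,  0.00024759, -0.00081809, -0.00010644, -0.00069711,
        0.00058668]), 'joint_efforts': array([ 5.40593737e-04, -3.92287552e+01,  1.88405192e+01,  4.18646783e+00,
       -4.64760902e-03,  4.82206648e-07]), 'position': array([ 153.7728189 , -605.19119682,  230.21537808]), 'ee_rot': array([-1.23955517e-01,  9.92287189e-01,  1.06657216e-03, -1.65693608e-04]), 'contact_force': array([0.13211675, 0.50159996, 0.32724318]), 'wrist_torque': array([ 0.01563823,  0.03834948, -0.03823972]), 'grasp_force': 0.0, 'gripper_width': 85.33157446716476}
scene {'camera_matrix': array([[496.43363365,   0.        , 317.65176126],
       [  0.        , 496.43363365, 208.87224288],
       [  0.        ,   0.        ,   1.        ]]), 'view': array([[-8.88174505e-01, -4.59506306e-01, -6.06022599e-05,
         4.44007826e+02],
       [ 2.14431469e-01, -4.14588782e-01,  8.84384129e-01,
        -2.02905751e+02],
       [-4.06405209e-01
[... 510 characters left out ...]
 [-1.32987896e-01,  8.25183403e-03,  9.91083310e-01,
        -1.22158398e+03],
       [ 0.00000000e+00,  0.00000000e+00,  0.00000000e+00,
         1.00000000e+00]])}
wrist {'camera_matrix': array([[288.89588043,   0.        , 318.34627977],
       [  0.        , 288.89588043, 196.93362795],
       [  0.        ,   0.        ,   1.        ]]), 'T_tool_cam': array([[-4.75016872e-04,  9.53218708e-01,  3.02281108e-01,
         7.83237670e+01],
       [ 9.99999692e-01,  2.63997040e-04,  7.38947299e-04,
        -3.16823505e-01],
       [ 6.24577072e-04,  3.02281366e-01, -9.53218540e-01,
        -1.42592737e+02],
       [ 0.00000000e+00,  0.00000000e+00,  0.00000000e+00,
         1.00000000e+00]])}
```

View pics/top0.png

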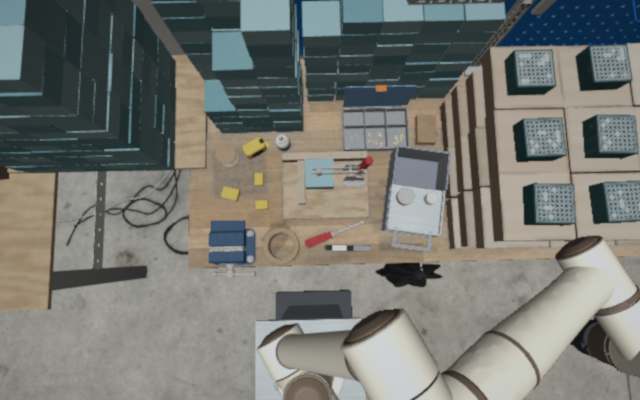

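View pics/scene0.png

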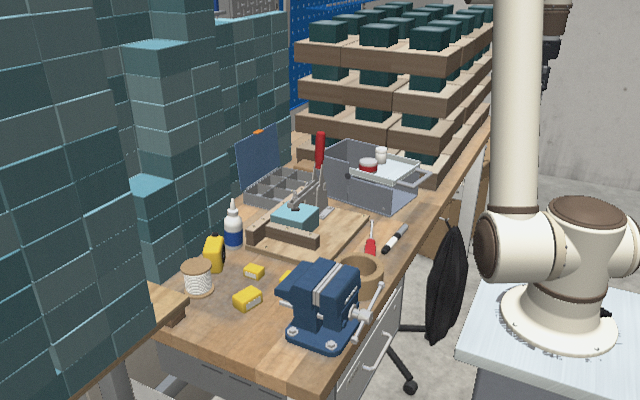

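The top view shows three yellow boxes at (230,193), (259,179) and (262,205). The tape measure is at (255,147), the spool at (227,155), the jig's red lever at (367,161), the bin at (415,190) and its handle at (411,242). Next I'll measure the boxes.

```bash
python3 - <<'E'
from h import *
im=cv2.imread("pics/top0.png"); K,V=cam("top")
hsv=cv2.cvtColor(im,cv2.COLOR_BGR2HSV)
a=cv2.resize(im[130:220,205:285],None,fx=5,fy=5,interpolation=cv2.INTER_CUBIC)
b=cv2.resize(im[140:260,375:455],None,fx=4.8,fy=4.8,interpolation=cv2.INTER_CUBIC)
a=cv2.copyMakeBorder(a,0,576-450,0,0,cv2.BORDER_CONSTANT)
cv2.imwrite("pics/crop1.png",np.hstack([a[:576],b[:576]]))
m=cv2.inRange(hsv,(20,130,90),(34,255,255))
for c in cv2.findContours(m,0,2)[0]:
    if cv2.contourArea(c)<25: continue
    M=cv2.minAreaRect(c); 
    if not(200<M[0][0]<300 and 130<M[0][1]<220):continue
    p=np.array([onz(K,V,u,v,28)[:2] for u,v in cv2.boxPoints(M)])
    print(np.round(M[0]),p.mean(0).round(1),np.linalg.norm(p[1]-p[0]).round(1),np.linalg.norm(p[2]-p[1]).round(1),np.degrees(np.arctan2(*(p[1]-p[0])[::-1])).round(1))
E
```

```text
[232. 194.] [527.7 222.6] 28.7 38.6 -18.1
[259. 180.] [569.1 141.3] 18.2 27.7 -91.4
[257. 150.] [660.6 146.4] 64.7 32.9 -40.2
```

View pics/crop1.png

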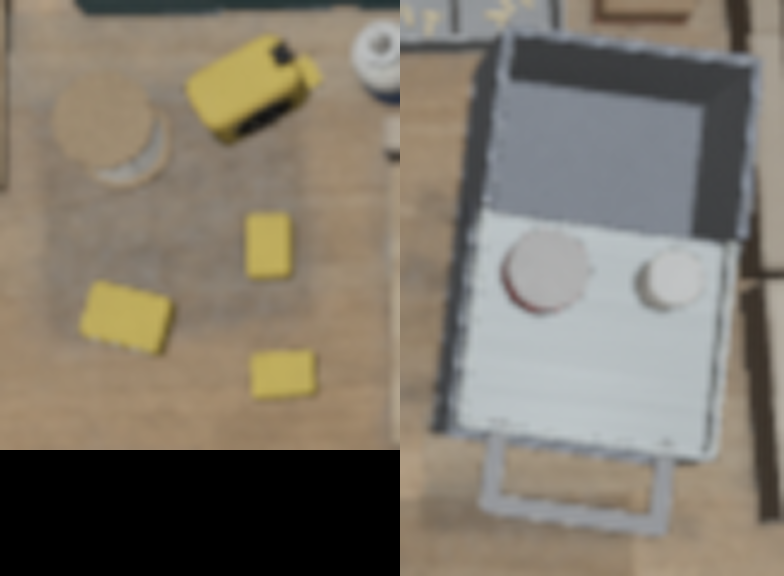

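Of the three yellow boxes, (230,193) measures about 48×31 mm, while (259,179) and (262,205) are about 26×37 mm. Only the first fits 35×50 mm, and the enlarged crop confirms it. The tin is left and the pot right at the hinge end of the flap, and the handle bar runs from (393,246) to (430,250).

```bash
python3 - <<'E'
from h import *
K,V=cam("top")
A=lambda x,y,z:onz(K,V,205+x/5,130+y/5,z).round(1)
B=lambda x,y,z:onz(K,V,375+(x-400)/4.8,140+y/4.8,z).round(1)
for n,p in dict(c1=(90,282),c2=(172,300),c3=(160,355),c4=(80,335)).items(): print(n,A(*p,28))
print("bar",B(482,509,93),B(667,530,93),"mid",B(575,518,93))
print("bin back",B(508,35,120),B(760,62,120),"front",B(455,432,103),B(718,460,103))
print("tin",B(547,269,120),"pot",B(675,278,132))
print("lever",onz(K,V,367,160,225)[:2],"shelf front", onz(K,V,450,245,0)[:2],onz(K,V,490,240,300)[:2])
print("box look",A(268,245,20),A(283,374,20))
E
```

```text
c1 [550.7 250.2  28. ]
c2 [538.4 200.6  28. ]
c3 [505.1 207.8  28. ]
c4 [518.5 256.   28. ]
bar [ 357.6 -241.9   93. ] [ 342.6 -349.9   93. ] mid [ 351.  -296.3   93. ]
bin back [ 635.6 -266.1  120. ] [ 615.5 -414.5  120. ] front [ 402.6 -226.5  103. ] [ 382.4 -379.6  103. ]
tin [ 495.2 -281.9  120. ] pot [ 486.5 -353.1  132. ]
lever [ 577.50734654 -165.47064351] shelf front [ 357.36207046 -434.12755657] [ 363.16461633 -436.14067967]
box look [572.2 143.6  20. ] [492.6 135.   20. ]
```

```bash
cat >> h.py <<'E'
def down(yaw_y, pitch=0):  # tool pointing down, tool y at world angle yaw_y (deg)
    a=np.radians(yaw_y); y=np.array([np.cos(a),np.sin(a),0]); z=np.array([0,0,-1.]); x=np.cross(y,z)
    return R.from_matrix(np.c_[x,y,z])
def plan(*wps, cmd=None):
    "wps: (pos, R) targets, in axes of present pose"
    s=arm.read_state(); r0=R.from_quat(s["ee_rot"]); p0=np.array(s["position"])
    for p,r in wps:
        print("slide",r0.inv().apply(np.array(p)-p0).round(1),"dr",np.degrees((r0.inv()*r).as_rotvec()/8).round(2))
E
python3 -c "
from h import *
plan(((350,-180,300),down(90)),((528,228,200),down(75.5)))"
```

```text
slide [-294.8  364.1  -68.9] dr [ 0.01 -0.    1.78]
slide [-567.8  715.6   31.6] dr [ 0.01 -0.    3.59]
```

step_arm --motion '[{"slide":[-37,46,-9],"dr":[0,0,0.2],"jaw":85},{"slide":[-74,91,-18],"dr":[0,0,0.5],"jaw":85},{"slide":[-111,137,-26],"dr":[0,0,0.7],"jaw":85},{"slide":[-147,182,-35],"dr":[0,0,0.9],"jaw":85},{"slide":[-184,228,-43],"dr":[0,0,1.1],"jaw":85},{"slide":[-221,273,-52],"dr":[0,0,1.3],"jaw":85},{"slide":[-258,319,-60],"dr":[0,0,1.6],"jaw":85},{"slide":[-295,364,-69],"dr":[0,0,1.8],"jaw":85}]'

```text
clock: 1.15
position: [350.3, -178.5, 300.6]
ee_rot: [0.002, 1.0, 0.0, 0.0]
contact_force: [0.3, -0.0, 0.0]
gripper_width: 85.0
grasp_force: 0.0
```

```bash
python3 -c "
from h import *
s=arm.read_state();print(s['clock'],s['position'],s['contact_force'])
plan(((525,228,200),down(75.5)))"
```

```text
1.15 [ 350.33697288 -178.47460701  300.64405449] [ 0.28560343 -0.04141829  0.04101993]
slide [-173.1  407.1  100.8] dr [0.   0.   1.79]
```

step_arm --motion '[{"slide":[-22,51,13],"dr":[0,0,0.2],"jaw":85},{"slide":[-43,102,25],"dr":[0,0,0.5],"jaw":85},{"slide":[-65,153,38],"dr":[0,0,0.7],"jaw":85},{"slide":[-87,204,50],"dr":[0,0,0.9],"jaw":85},{"slide":[-108,254,63],"dr":[0,0,1.1],"jaw":85},{"slide":[-130,305,75],"dr":[0,0,1.4],"jaw":85},{"slide":[-152,356,88],"dr":[0,0,1.6],"jaw":85},{"slide":[-173,407,101],"dr":[0,0,1.8],"jaw":85}]'

```text
clock: 2.15
position: [524.6, 228.0, 198.6]
ee_rot: [0.127, 0.992, -0.0, -0.0]
contact_force: [0.4, -0.2, 0.8]
gripper_width: 85.2
grasp_force: 0.0
```

```bash
python3 - <<'E'
from h import *
s=arm.read_state(); im=optics.get_image("wrist"); K,V=cam("wrist",s)
cv2.imwrite("pics/w1.png",im)
hsv=cv2.cvtColor(im,cv2.COLOR_BGR2HSV); m=cv2.inRange(hsv,(18,90,60),(36,255,255))
print(s["clock"],s["position"])
for c in cv2.findContours(m,0,2)[0]:
    if cv2.contourArea(c)<300: continue
    M=cv2.minAreaRect(c); p=np.array([onz(K,V,u,v,28)[:2] for u,v in cv2.boxPoints(M)])
    print(np.round(M[0]),p.mean(0).round(1),np.linalg.norm(p[1]-p[0]).round(1),np.linalg.norm(p[2]-p[1]).round(1),np.degrees(np.arctan2(*(p[1]-p[0])[::-1])).round(1))
E
```

```text
2.15 [524.60505774 227.98823834 198.64126672]
[290. 303.] [676.  149.6] 95.5 61.8 119.1
[263. 231.] [569.3 147.8] 30.9 43.1 91.8
[323. 182.] [529.7 230.8] 38.3 50.9 162.7
[236. 172.] [493.8 140.8] 44.3 28.1 92.2
```

View pics/w1.png

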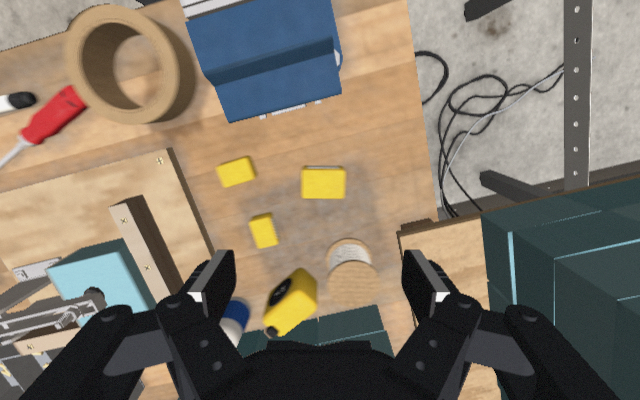

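The largest box is at (323,182), measured 38×51 mm including a bit of its side, centred near (529.5,230) with its long axis at about 73°. The look-alikes at (236,172) and (263,231) are smaller. I'll go down with the jaws at 72 mm.

```bash
python3 -c "
from h import *
plan(((529.5,230,5),down(73)))"
```

```text
slide [ -3.4  -2.1 190.9] dr [-0.    0.    0.32]
```

step_arm --motion '[{"slide":[-3,-2,45],"dr":[0,0,0.3],"jaw":72},{"slide":[-3,-2,90],"dr":[0,0,0.3],"jaw":72},{"slide":[-3,-2,130],"dr":[0,0,0.3],"jaw":72},{"slide":[-3,-2,160],"dr":[0,0,0.3],"jaw":72},{"slide":[-3,-2,180],"dr":[0,0,0.3],"jaw":72},{"slide":[-3,-2,192],"dr":[0,0,0.3],"jaw":72},{"slide":[-3,-2,192],"dr":[0,0,0.3],"jaw":72},{"slide":[-3,-2,192],"dr":[0,0,0.3],"jaw":40}]'

```text
clock: 3.2
position: [527.5, 224.2, 8.3]
ee_rot: [0.147, 0.989, 0.001, 0.001]
contact_force: [-0.1, 0.5, 1.4]
gripper_width: 55.1
grasp_force: 0.3
```

step_arm --motion '[{"slide":[0,0,0],"dr":[0,0,0],"jaw":40},{"slide":[0,0,0],"dr":[0,0,0],"jaw":40},{"slide":[0,0,0],"dr":[0,0,0],"jaw":40},{"slide":[0,0,0],"dr":[0,0,0],"jaw":40},{"slide":[0,0,-40],"dr":[0,0,0],"jaw":40},{"slide":[0,0,-90],"dr":[0,0,0],"jaw":40},{"slide":[0,0,-150],"dr":[0,0,0],"jaw":40},{"slide":[0,0,-210],"dr":[0,0,0],"jaw":40}]'

```text
clock: 4.2
position: [525.9, 223.1, 219.0]
ee_rot: [0.147, 0.989, -0.0, -0.0]
contact_force: [1.1, -0.2, -1.0]
gripper_width: 48.5
grasp_force: 63.5
```

```bash
python3 - <<'E'
from h import *
s=arm.read_state(); print(s["gripper_width"],s["position"])
f=np.radians(-9); ex=np.array([np.cos(f),np.sin(f)]); print("place xy",(np.array([454.7,-313])-27*ex).round(1))
plan(((440,60,280),down(78)),((428,-240,280),down(81)))
cv2.imwrite("pics/w2.png",optics.get_image("wrist"))
E
```

```text
48.52249211973687 [525.94019574 223.13643383 219.0006907 ]
place xy [ 428.  -308.8]
slide [  34.7 -181.1  -60.9] dr [-0.   -0.01 -0.62]
slide [ -41.3 -471.6  -60.8] dr [-0.   -0.01 -0.99]
```

step_arm --motion '[{"slide":[5,-50,-40],"dr":[0,0,0],"jaw":40},{"slide":[5,-105,-65],"dr":[0,0,-0.2],"jaw":40},{"slide":[5,-160,-65],"dr":[0,0,-0.4],"jaw":40},{"slide":[0,-215,-65],"dr":[0,0,-0.6],"jaw":40},{"slide":[-10,-270,-65],"dr":[0,0,-0.8],"jaw":40},{"slide":[-20,-325,-65],"dr":[0,0,-1],"jaw":40},{"slide":[-30,-380,-65],"dr":[0,0,-1],"jaw":40},{"slide":[-35,-430,-65],"dr":[0,0,-1],"jaw":40}]'

```text
clock: 5.25
position: [433.9, -199.6, 282.0]
ee_rot: [0.078, 0.997, 0.0, -0.0]
contact_force: [0.6, 0.1, -0.5]
gripper_width: 48.7
grasp_force: 63.5
```

step_arm --motion '[{"slide":[0,0,0],"dr":[0,0,0],"jaw":40},{"slide":[0,0,0],"dr":[0,0,0],"jaw":40},{"slide":[0,0,0],"dr":[0,0,0],"jaw":40},{"slide":[0,0,0],"dr":[0,0,0],"jaw":40},{"slide":[0,0,0],"dr":[0,0,0],"jaw":40},{"slide":[0,0,0],"dr":[0,0,0],"jaw":40},{"slide":[0,0,0],"dr":[0,0,0],"jaw":40},{"slide":[0,0,0],"dr":[0,0,0],"jaw":40}]'

```text
clock: 6.25
position: [434.8, -198.0, 282.3]
ee_rot: [0.078, 0.997, 0.0, 0.0]
contact_force: [-0.8, -0.0, -0.5]
gripper_width: 48.1
grasp_force: 63.5
```

```bash
python3 - <<'E'
from h import *
s=arm.read_state(); im=optics.get_image("wrist"); cv2.imwrite("pics/w3.png",im)
import pickle; pickle.dump(dict(s),open("w3.pkl","wb"))
print(s["gripper_width"],s["position"],s["ee_rot"])
plan(((428,-308.8,280),down(81)))
E
```

```text
48.14234042377181 [ 434.78902338 -197.97304399  282.29821711] [7.79949241e-02 9.96953756e-01 1.10773235e-05 2.71397481e-07]
slide [ -10.5 -110.5    2.3] dr [ 0.   -0.    0.01]
```

View pics/w3.png

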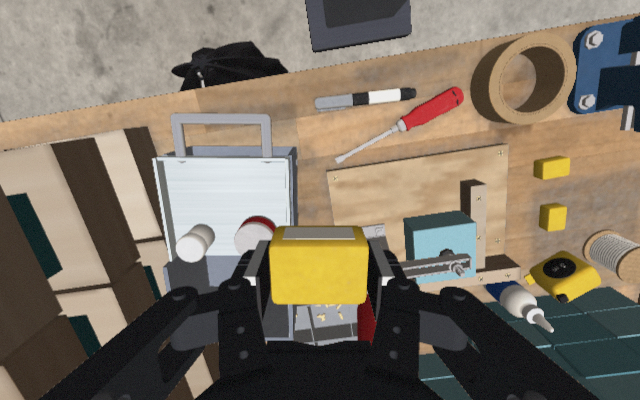

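The yellow box is held firmly between the pads. In the wrist view the handle bar spans (175,118) to (270,118), the flap's front corners are (157,159) and (287,157), and the tin is at (255,232) and the pot at (195,243). The bystanders have not moved.

```bash
python3 - <<'E'
from h import *
import pickle; s=pickle.load(open("w3.pkl","rb")); K,V=cam("wrist",s)
for n,u,v,z in [("barR",172,118,90),("barL",272,118,90),("barmid",222.5,118,90),("fR",157,159,102),("fL",288,157,102),("tin top",255,228,120),("pot top",203,234,132)]: print(n,onz(K,V,u,v,z).round(1))
im=cv2.imread("pics/w3.png"); cv2.imwrite("pics/crop2.png",cv2.resize(im[90:270,140:310],None,fx=3.3,fy=3.3,interpolation=cv2.INTER_CUBIC))
E
```

```text
barR [ 345.4 -350.7   90. ]
barL [ 362.8 -240.1   90. ]
barmid [ 354.2 -294.8   90. ]
fR [ 386.1 -375.2  102. ]
fL [ 406.9 -229.   102. ]
tin top [ 478.7 -279.3  120. ]
pot top [ 472.  -334.3  132. ]
```

View pics/crop2.png

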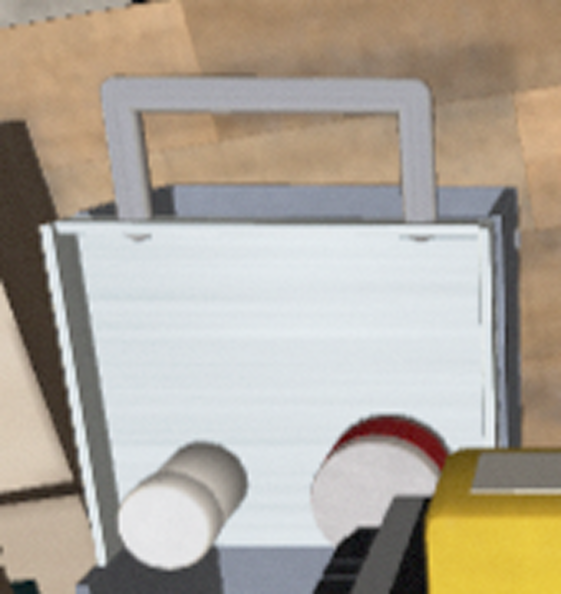

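step_arm --motion '[{"slide":[-6,-50,0],"dr":[0,0,0],"jaw":40},{"slide":[-13,-100,0],"dr":[0,0,0],"jaw":40},{"slide":[-13,-110,30],"dr":[0,0,0],"jaw":40},{"slide":[-13,-110,75],"dr":[0,0,0],"jaw":40},{"slide":[-13,-110,120],"dr":[0,0,0],"jaw":40},{"slide":[-13,-110,150],"dr":[0,0,0],"jaw":40},{"slide":[-13,-110,165],"dr":[0,0,0],"jaw":40},{"slide":[-13,-110,165],"dr":[0,0,0],"jaw":40}]'

```text
clock: 7.3
position: [430.4, -308.7, 116.8]
ee_rot: [0.078, 0.997, 0.0, -0.001]
contact_force: [0.7, 0.7, -0.1]
gripper_width: 48.8
grasp_force: 63.5
```

step_arm --motion '[{"slide":[0,0,0],"dr":[0,0,0],"jaw":40},{"slide":[0,0,5],"dr":[0,0,0],"jaw":40},{"slide":[0,0,10],"dr":[0,0,0],"jaw":40},{"slide":[0,0,14],"dr":[0,0,0],"jaw":40},{"slide":[0,0,16],"dr":[0,0,0],"jaw":40},{"slide":[0,0,17],"dr":[0,0,0],"jaw":40},{"slide":[0,0,17],"dr":[0,0,0],"jaw":40},{"slide":[0,0,17],"dr":[0,0,0],"jaw":40}]'

```text
clock: 8.3
position: [430.6, -308.7, 100.4]
ee_rot: [0.078, 0.997, -0.0, 0.0]
contact_force: [-0.7, 0.3, -0.5]
gripper_width: 48.4
grasp_force: 63.5
```

step_arm --motion '[{"slide":[0,0,1],"dr":[0,0,0],"jaw":40},{"slide":[0,0,1.5],"dr":[0,0,0],"jaw":40},{"slide":[0,0,2],"dr":[0,0,0],"jaw":40},{"slide":[0,0,2.5],"dr":[0,0,0],"jaw":40},{"slide":[0,0,3],"dr":[0,0,0],"jaw":40},{"slide":[0,0,3],"dr":[0,0,0],"jaw":40},{"slide":[0,0,3],"dr":[0,0,0],"jaw":40},{"slide":[0,0,3],"dr":[0,0,0],"jaw":40}]'

```text
clock: 9.3
position: [430.5, -308.7, 98.6]
ee_rot: [0.078, 0.997, -0.0, 0.0]
contact_force: [-2.5, 2.4, 9.1]
gripper_width: 48.4
grasp_force: 64.7
```

step_arm --motion '[{"slide":[0,0,-1],"dr":[0,0,0],"jaw":48},{"slide":[0,0,-1],"dr":[0,0,0],"jaw":58},{"slide":[0,0,-1],"dr":[0,0,0],"jaw":70},{"slide":[0,0,-1],"dr":[0,0,0],"jaw":70},{"slide":[0,0,-10],"dr":[0,0,0],"jaw":70},{"slide":[0,0,-40],"dr":[0,0,0],"jaw":70},{"slide":[0,0,-80],"dr":[0,0,0],"jaw":70},{"slide":[60,0,-120],"dr":[0,0,0],"jaw":70}]'

```text
clock: 10.3
position: [381.3, -301.3, 213.9]
ee_rot: [0.077, 0.997, -0.001, 0.001]
contact_force: [-0.3, -0.2, 0.1]
gripper_width: 69.7
grasp_force: 0.0
```

```bash
python3 - <<'E'
from h import *
im=optics.get_image("top"); cv2.imwrite("pics/t2.png",cv2.resize(im[130:270,190:460],None,fx=2.9,fy=2.9,interpolation=cv2.INTER_CUBIC))
s=arm.read_state();print(s["position"],s["clock"],s["joints"].round(2))
E
```

```text
[ 375.5031221  -300.2690663   218.18721029] 10.35 [-0.34  0.15 -0.36  0.   -1.06 -1.39]
```

View pics/t2.png

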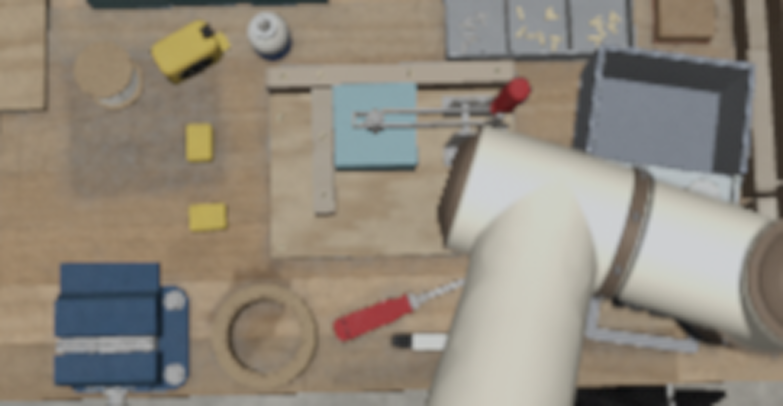

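The top view shows the arm covering the flap. The screwdriver at (385,315), the spool and the tape are unmoved. I'll check the placed box with the wrist camera.

```bash
python3 - <<'E'
from h import *
s=arm.read_state(); im=optics.get_image("wrist"); cv2.imwrite("pics/w4.png",im); K,V=cam("wrist",s)
print(s["position"]); 
hsv=cv2.cvtColor(im,cv2.COLOR_BGR2HSV); m=cv2.inRange(hsv,(18,90,60),(36,255,255))
for c in cv2.findContours(m,0,2)[0]:
    if cv2.contourArea(c)<300: continue
    M=cv2.minAreaRect(c); print(M, onz(K,V,*M[0],118).round(1))
# target over handle, 20 mm left of the middle
f=np.radians(-9); ex=np.array([np.cos(f),np.sin(f)]); ey=np.array([-ex[1],ex[0]])
g=np.array([353.5,-296])+20*ey; print(g, "hinge",np.array([353.5,-296])+172*ex)
plan(((*g,190),down(171)),((*g,140),down(171)))
E
```

```text
[ 375.5031221  -300.2690663   218.18721029]
((319.0, 250.0), (40.0, 52.0), 90.0) [ 426.5 -308.7  118. ]
[ 356.6286893  -276.24623319] hinge [ 523.38239458 -322.90672799]
slide [24.8 20.9 26.4] dr [ -0.05   0.03 -11.25]
slide [25.1 21.  76.4] dr [ -0.05   0.03 -11.25]
```

View pics/w4.png

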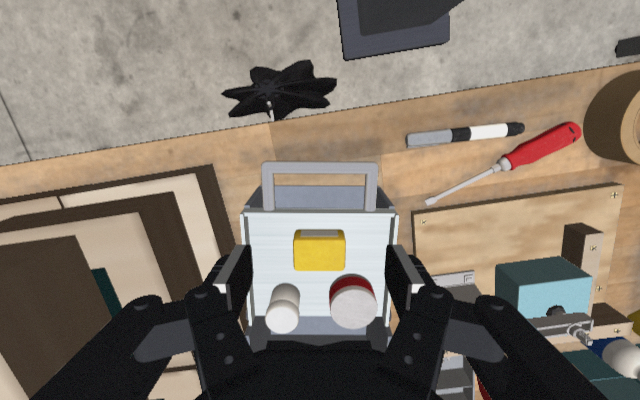

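The box lies on the free front half of the flap at (319,250), in front of the tin at (352,300) and the pot at (284,308). The handle bar is at (321,168). Next is turning the tool a quarter turn above the handle.

```bash
python3 - <<'E'
from h import *
s=arm.read_state(); K,V=cam("wrist",s)
im=cv2.imread("pics/w4.png").astype(int)
print(im[155:185:1,290].tolist())
for u,v in[(263,167),(379,167),(321,167.5)]: print(onz(K,V,u,v,90).round(1))
E
```

```text
[[107, 127, 145], [106, 125, 143], [106, 125, 143], [107, 126, 144], [109, 125, 145], [100, 117, 133], [112, 118, 127], [149, 154, 155], [172, 169, 170], [173, 168, 169], [176, 170, 170], [174, 168, 167], [178, 171, 169], [173, 168, 167], [177, 171, 171], [178, 169, 170], [180, 172, 171], [173, 170, 173], [139, 151, 161], [124, 151, 175], [128, 161, 187], [126, 158, 184], [123, 154, 181], [123, 153, 178], [123, 153, 180], [127, 156, 183], [130, 162, 188], [133, 165, 192], [133, 163, 189], [122, 153, 176]]
[ 348.1 -350.2   90. ]
[ 365.2 -241.8   90. ]
[ 357.1 -296.    90. ]
```

step_arm --motion '[{"slide":[6,5,0],"dr":[0,0,-1.3],"jaw":50},{"slide":[12,10,0],"dr":[0,0,-2.6],"jaw":32},{"slide":[25,21,0],"dr":[0,0,-3.9],"jaw":32},{"slide":[25,21,0],"dr":[0,0,-5.2],"jaw":32},{"slide":[25,21,0],"dr":[0,0,-6.5],"jaw":32},{"slide":[25,21,0],"dr":[0,0,-7.8],"jaw":32},{"slide":[25,21,0],"dr":[0,0,-9.1],"jaw":32},{"slide":[25,21,0],"dr":[0,0,-10.4],"jaw":32}]'

```text
clock: 11.4
position: [358.0, -275.9, 212.0]
ee_rot: [-0.606, 0.795, -0.0, 0.0]
contact_force: [0.3, 0.8, -0.8]
gripper_width: 31.9
grasp_force: 0.0
```

step_arm --motion '[{"slide":[0,0,20],"dr":[0,0,-0.85],"jaw":32},{"slide":[0,0,40],"dr":[0,0,-0.85],"jaw":32},{"slide":[0,0,60],"dr":[0,0,-0.85],"jaw":32},{"slide":[0,0,75],"dr":[0,0,-0.85],"jaw":32},{"slide":[0,0,75],"dr":[0,0,-0.85],"jaw":32},{"slide":[0,0,75],"dr":[0,0,-0.85],"jaw":32},{"slide":[0,0,75],"dr":[0,0,-0.85],"jaw":32},{"slide":[0,0,75],"dr":[0,0,-0.85],"jaw":32}]'

```text
clock: 12.4
position: [358.0, -276.0, 137.5]
ee_rot: [-0.65, 0.76, -0.001, 0.0]
contact_force: [0.6, -0.8, -1.1]
gripper_width: 31.9
grasp_force: 0.0
```

```bash
python3 - <<'E'
from h import *
s=arm.read_state(); im=optics.get_image("wrist"); cv2.imwrite("pics/w5.png",im); K,V=cam("wrist",s)
print(s["position"],s["ee_rot"].round(3),s["joints"].round(2),s["clock"])
for p in [(355,-296,90),(358,-276,90),(348,-340,90),(362,-250,90)]: print(proj(K,V,np.array(p)).round(0))
E
```

```text
[ 358.01074617 -276.02892057  137.50924972] [-0.65   0.76  -0.001  0.   ] [-0.3   0.19 -0.54  0.   -0.84  0.14] 12.4
[317. 194.]
[318. 221.]
[317. 127.]
[318. 254.]
```

View pics/w5.png

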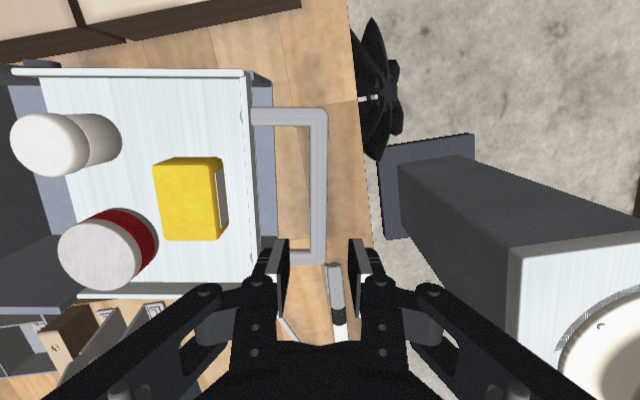

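The bar is centred at u≈318 between the fingers, exactly where it was predicted, and runs from v=110 to 262. Tin, pot and box lie on the flap. I'll go down and close on it.

step_arm --motion '[{"slide":[5,0,20],"dr":[0,0,0],"jaw":32},{"slide":[5,0,40],"dr":[0,0,0],"jaw":32},{"slide":[5,0,55],"dr":[0,0,0],"jaw":32},{"slide":[5,0,62],"dr":[0,0,0],"jaw":32},{"slide":[5,0,62],"dr":[0,0,0],"jaw":32},{"slide":[5,0,62],"dr":[0,0,0],"jaw":20},{"slide":[5,0,62],"dr":[0,0,0],"jaw":8},{"slide":[5,0,62],"dr":[0,0,0],"jaw":8}]'

```text
clock: 13.45
position: [357.8, -281.1, 75.7]
ee_rot: [-0.65, 0.76, -0.001, 0.001]
contact_force: [0.8, 0.2, 2.5]
gripper_width: 9.8
grasp_force: 58.6
```

step_arm --motion '[{"slide":[0,0,0],"dr":[0,0,0],"jaw":8},{"slide":[0,0,0],"dr":[0,0,0],"jaw":8},{"slide":[0,0,0],"dr":[0,0,0],"jaw":8},{"slide":[0,0,0],"dr":[0,0,0],"jaw":8},{"slide":[0,0,0],"dr":[0,0,0],"jaw":8},{"slide":[0,0,0],"dr":[0,0,0],"jaw":8},{"slide":[0,0,0],"dr":[0,0,0],"jaw":8},{"slide":[0,0,0],"dr":[0,0,0],"jaw":8}]'

```text
clock: 14.45
position: [357.7, -281.1, 75.4]
ee_rot: [-0.65, 0.76, -0.001, 0.0]
contact_force: [1.6, 1.9, 4.7]
gripper_width: 9.5
grasp_force: 58.9
```

```bash
python3 - <<'E'
import numpy as np
for t in [.1,.2,.3,.4,.5,.55,.6,.65,.7,.73,.75,.8,.85,.9,.95,1.0]:
    p=t+.0116; print(t, "y",round(-172*(1-np.cos(p)),1),"z",round(-172*(np.sin(p)-.0116),1))
E
```

```text
0.1 y -1.1 z -17.2
0.2 y -3.8 z -34.1
0.3 y -8.3 z -50.7
0.4 y -14.4 z -66.8
0.5 y -22.0 z -82.2
0.55 y -26.4 z -89.6
0.6 y -31.2 z -96.8
0.65 y -36.3 z -103.7
0.7 y -41.7 z -110.3
0.73 y -45.2 z -114.2
0.75 y -47.5 z -116.7
0.8 y -53.6 z -122.8
0.85 y -60.0 z -128.5
0.9 y -66.7 z -134.0
0.95 y -73.6 z -139.1
1.0 y -80.8 z -143.8
```

step_arm --motion '[{"slide":[0,-0.3,-8.6],"dr":[0,0,0],"jaw":8},{"slide":[0,-1.1,-17.2],"dr":[0,0,0],"jaw":8},{"slide":[0,-2.2,-25.7],"dr":[0,0,0],"jaw":8},{"slide":[0,-3.8,-34.1],"dr":[0,0,0],"jaw":8},{"slide":[0,-5.9,-42.4],"dr":[0,0,0],"jaw":8},{"slide":[0,-8.3,-50.7],"dr":[0,0,0],"jaw":8},{"slide":[0,-11.2,-58.8],"dr":[0,0,0],"jaw":8},{"slide":[0,-14.4,-66.8],"dr":[0,0,0],"jaw":8}]'

```text
clock: 15.45
position: [370.5, -283.1, 141.6]
ee_rot: [-0.65, 0.76, 0.001, -0.001]
contact_force: [4.8, -4.4, -6.1]
gripper_width: 9.5
grasp_force: 58.2
```

step_arm --motion '[{"slide":[0,-3.6,-7.8],"dr":[0,0,0],"jaw":8},{"slide":[0,-7.6,-15.4],"dr":[0,0,0],"jaw":8},{"slide":[0,-12,-22.8],"dr":[0,0,0],"jaw":8},{"slide":[0,-16.8,-30],"dr":[0,0,0],"jaw":8},{"slide":[0,-21.9,-36.9],"dr":[0,0,0],"jaw":8},{"slide":[0,-27.3,-43.5],"dr":[0,0,0],"jaw":8},{"slide":[0,-33.1,-49.9],"dr":[0,0,0],"jaw":8},{"slide":[0,-39.2,-56],"dr":[0,0,0],"jaw":8}]'

```text
clock: 16.45
position: [405.9, -288.9, 198.0]
ee_rot: [-0.65, 0.76, 0.004, -0.003]
contact_force: [-7.6, -2.9, 4.6]
gripper_width: 9.4
grasp_force: 58.5
```

step_arm --motion '[{"slide":[0,-6.4,-5.7],"dr":[0,0,0],"jaw":8},{"slide":[0,-13.1,-11.2],"dr":[0,0,0],"jaw":8},{"slide":[0,-20,-16.3],"dr":[0,0,0],"jaw":8},{"slide":[0,-27.2,-21],"dr":[0,0,0],"jaw":8},{"slide":[0,-27.2,-21],"dr":[0,0,0],"jaw":8},{"slide":[0,-27.2,-21],"dr":[0,0,0],"jaw":8},{"slide":[0,-27.2,-21],"dr":[0,0,0],"jaw":8},{"slide":[0,-27.2,-21],"dr":[0,0,0],"jaw":8}]'

```text
clock: 17.45
position: [432.2, -293.2, 221.2]
ee_rot: [-0.65, 0.76, 0.003, -0.003]
contact_force: [-12.2, 0.5, 11.9]
gripper_width: 9.7
grasp_force: 58.8
```

```bash
python3 - <<'E'
from h import *
s=arm.read_state(); im=optics.get_image("wrist"); sc=optics.get_image("scene"); t=optics.get_image("top")
print(s["position"],s["clock"])
cv2.imwrite("pics/w6.png",im)
a=cv2.resize(sc[110:230,290:450],(400,300),interpolation=cv2.INTER_CUBIC); b=cv2.resize(t[130:250,370:460],(400,300)); w=cv2.resize(im,(480,300))
cv2.imwrite("pics/m6.png",np.vstack([np.hstack([a,b]),np.hstack([w,np.zeros((300,320,3),np.uint8)])]))
E
```

```text
[ 432.19793383 -293.1944386   221.21453149] 17.45
```

View pics/m6.png

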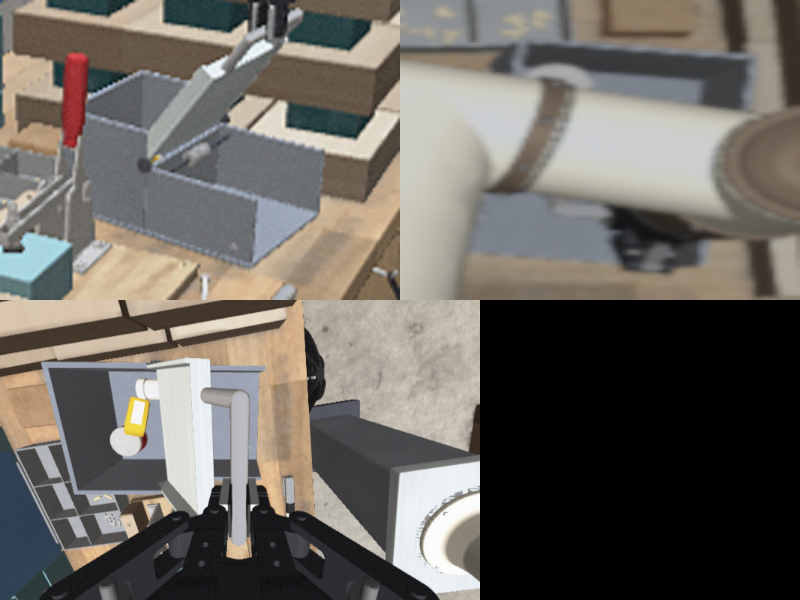

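The flap is held at about 1.0 rad and nothing is left on its visible edge. In the wrist tile, tin (128,440), box (137,415) and pot (147,388) show inside the bin. I'll ease back to 0.75 rad and then check their positions numerically.

step_arm --motion '[{"slide":[0,0,0],"dr":[0,0,0],"jaw":8},{"slide":[0,0,0],"dr":[0,0,0],"jaw":8},{"slide":[0,0,0],"dr":[0,0,0],"jaw":8},{"slide":[0,0,0],"dr":[0,0,0],"jaw":8},{"slide":[0,0,0],"dr":[0,0,0],"jaw":8},{"slide":[0,0,0],"dr":[0,0,0],"jaw":8},{"slide":[0,0,0],"dr":[0,0,0],"jaw":8},{"slide":[0,0,0],"dr":[0,0,0],"jaw":8}]'

```text
clock: 18.6
position: [432.2, -293.2, 221.2]
ee_rot: [-0.65, 0.76, 0.003, -0.003]
contact_force: [-11.6, 1.0, 11.8]
gripper_width: 9.5
grasp_force: 58.8
```

```bash
python3 - <<'E'
from h import *
s=arm.read_state(); im=optics.get_image("wrist"); cv2.imwrite("pics/w7.png",im); K,V=cam("wrist",s)
f=np.radians(-9); ex=np.array([np.cos(f),np.sin(f)]); ey=np.array([-ex[1],ex[0]])
bf=np.array([355,-298])+172*ex+52.5*ex; print("binfloor",bf.round(0),s["position"].round(1),s["contact_force"].round(1))
def rel(u,v,z): d=onz(K,V,u,v,z)[:2]-bf; return np.round([d@ex,d@ey])
old=cv2.imread("pics/w6.png"); d=cv2.absdiff(im,old).max(2)[60:300,60:260]; print("change px>40:",(d>40).sum())
hsv=cv2.cvtColor(im,cv2.COLOR_BGR2HSV)
def blob(m,nm,zs):
    m[:80]=0;m[260:]=0;m[:,:100]=0;m[:,218:]=0
    for c in cv2.findContours(m,0,2)[0]:
        if cv2.contourArea(c)>60:
            x,y,w,h=cv2.boundingRect(c); print(nm,(x,y,w,h),cv2.contourArea(c),[rel(x+w/2,y+h/2,z) for z in zs])
blob(cv2.inRange(hsv,(18,90,60),(36,255,255)),"box",(20,34,60,100))
blob(cv2.inRange(hsv,(0,0,170),(180,40,255)),"white",(30,50,100))
m=cv2.inRange(hsv,(0,120,50),(8,255,255))|cv2.inRange(hsv,(172,120,50),(180,255,255)); blob(m,"red",(10,30))
for n,z in(("rim",120),("floor",6)):
    for a in(-51,51):
        for b in(-72,72): print(n,a,b,proj(K,V,np.array([*(bf+a*ex+b*ey),z])).round(0))
E
```

```text
binfloor [ 577. -333.] [ 432.2 -293.2  221.2] [-11.6   1.   11.8]
change px>40: 2
box (165, 129, 35, 54) 1338.5 [array([10., -4.]), array([ 3., -6.]), array([ -9., -11.]), array([-27., -17.])]
white (100, 242, 118, 18) 403.5 [array([ 52., 116.]), array([ 40., 106.]), array([10., 79.])]
white (145, 92, 73, 119) 7449.0 [array([  6., -11.]), array([ -4., -14.]), array([-27., -21.])]
white (100, 82, 118, 9) 575.5 [array([ 20., -81.]), array([ 10., -80.]), array([-15., -77.])]
rim -51 -72 [192.  91.]
rim -51 72 [212. 254.]
rim 51 -72 [62. 91.]
rim 51 72 [103. 255.]
floor -51 -72 [232.  96.]
floor -51 72 [242. 212.]
floor 51 -72 [144.  96.]
floor 51 72 [164. 212.]
```

```bash
python3 - <<'E'
from h import *
s=arm.read_state(); im=cv2.imread("pics/w7.png"); K,V=cam("wrist",s)
f=np.radians(-9); ex=np.array([np.cos(f),np.sin(f)]); ey=np.array([-ex[1],ex[0]])
bf=np.array([577,-333])
hsv=cv2.cvtColor(im,cv2.COLOR_BGR2HSV)
m=cv2.inRange(hsv,(18,90,60),(36,255,255)); m[:80]=0;m[260:]=0;m[:,:100]=0;m[:,218:]=0
c=max(cv2.findContours(m,0,2)[0],key=cv2.contourArea); r=cv2.minAreaRect(c); print("box rect",r)
for z in(20,40,60,80,100):
    p=np.array([onz(K,V,u,v,z) for u,v in cv2.boxPoints(r)]); print(z,np.linalg.norm(p[1]-p[0]).round(),np.linalg.norm(p[2]-p[1]).round())
# tin: light blob left of the box
g=cv2.inRange(hsv,(0,0,150),(180,45,255)); g[:150]=0; g[215:]=0; g[:,:135]=0; g[:,200:]=0
for c in cv2.findContours(g,0,2)[0]:
    if cv2.contourArea(c)>200: print("tin",cv2.boundingRect(c),cv2.minEnclosingCircle(c),cv2.contourArea(c))
red=(cv2.inRange(hsv,(0,110,40),(10,255,255))|cv2.inRange(hsv,(170,110,40),(180,255,255))); red[:80]=0;red[260:]=0
ys,xs=np.nonzero(red[:,100:260]); print("red",len(xs),xs.min()+100 if len(xs) else 0,xs.max()+100 if len(xs) else 0,ys.min() if len(ys) else 0,ys.max() if len(ys) else 0)
for y in range(90,216,6): # coarse class map: Y box, W light, R red, . dark/grey
    print(y,"".join("Y" if m[y,x] else "R" if red[y,x] else "W" if hsv[y,x,2]>165 else "o" if hsv[y,x,2]>120 else "." for x in range(130,240,2)))
E
```

```text
box rect ((182.0, 155.5), (28.810441970825195, 50.98649215698242), 10.619654655456543)
20 63.0 32.0
40 59.0 31.0
60 55.0 29.0
80 52.0 27.0
100 48.0 25.0
tin (147, 150, 53, 62) ((176.5, 180.5), 37.90128707885742) 1643.5
red 82 188 195 179 199
90 ooooooooooooooooooooooWWWWWWWWWWWoWooooo.......oooWWWWW
96 .......oWWWWWWWWWWWWWWWWoWooooooWWWooooWWWWWWWWWWWWWWWW
102 ........WWWWWWWWWWWWWWWWWWWWWWWWWWWWWWWWWWWWWWWWWWWWWWW
108 ........oWWWWWWWWWWWWWWWWWWWWWWoWWWWWWWWWWWWWWWWWWWWWWW
114 .........WWWWWWWWWWWWWWWWWWWWWWWWWWWWWWWWWWWWWWWWWWWWWW
120 .........oWWWWWWWWWWWWWWWWWWWWWWWWWWWWWWWWWWWWWWWWWWWWW
126 ..........WWWWWWWWWWWWWWWWWWWWWWWWWWWWWWWWWWWWWWWWWWWWW
132 ...........WWWWWWWWWWWYYYYYYYYYWWoWWWWWWWWWWWWWWWWWWWWW
138 ...........WWWWWWWWWWYYYYWWWWWWWYYYoWWWWWWWWWWWWWWWWWWW
144 ...........oWWWWWWWWYYYYWWWWWWWYYYYWWWWWWWWWWWWWWWWWWWW
150 ............WWWWWWWoYYYWWWWWWWWYYYoWWWWWWWWWWWWWWWWWWWW
156 ............oWWWWWWYYYYWWWWWWWYYYYWWWWWWWWWWWWWWWWWWWWW
162 .............WWWWWWYYYWWWWWWWWYYYoWWWWWWWWWWWWWWWWWWWWW
168 ..............Woo.YYYYYYYYYYYYYYYWWWWWWWWWWWWWWWWWWWWWW
174 ...........WWWWWWWYYYYYYYYYYYYYYoWWWWWWWWWWWWWWWWWWWWWW
180 .........WWWWWWWWWWWWWWYYYYYYYY..oWWWWWWWWWWWWWWWWWWWWW
186 ........oWWWWWWWWWWWWWWWWWWWWoRRR.WWWWWWWWWWWWWWWWWWWWW
192 .........WWWWWWWWWWWWWWWWWWWWoRR.WWWWWWWWWWWWWWWWWWWWWW
198 ..........oWWWWWWWWWWWWWWWWWoRoWWWWWWWWWWWWWWWWWWWWWWWW
204 ..............WWWWWWWWWWWWWWWWWWWWWWWWWWWWWWWWWWWWWWWWW
210 .................WWWWWWWWWWWWWWWWWWWWWWWWWWWWWWWWWWWWWW
```

step_arm --motion '[{"slide":[0,3.6,2.3],"dr":[0,0,0],"jaw":8},{"slide":[0,7.2,4.7],"dr":[0,0,0],"jaw":8},{"slide":[0,10.7,7.2],"dr":[0,0,0],"jaw":8},{"slide":[0,14.1,9.8],"dr":[0,0,0],"jaw":8},{"slide":[0,20.8,15.3],"dr":[0,0,0],"jaw":8},{"slide":[0,27.2,21],"dr":[0,0,0],"jaw":8},{"slide":[0,33.3,27.1],"dr":[0,0,0],"jaw":8},{"slide":[0,33.3,27.1],"dr":[0,0,0],"jaw":8}]'

```text
clock: 19.65
position: [401.5, -288.2, 193.4]
ee_rot: [-0.65, 0.76, 0.001, -0.001]
contact_force: [-7.4, -0.6, 7.5]
gripper_width: 9.5
grasp_force: 59.5
```

step_arm --motion '[{"slide":[0,0,0],"dr":[0,0,0],"jaw":8},{"slide":[0,0,0],"dr":[0,0,0],"jaw":8},{"slide":[0,0,0],"dr":[0,0,0],"jaw":8},{"slide":[0,0,0],"dr":[0,0,0],"jaw":8},{"slide":[0,0,0],"dr":[0,0,0],"jaw":8},{"slide":[0,0,0],"dr":[0,0,0],"jaw":8},{"slide":[0,0,0],"dr":[0,0,0],"jaw":8},{"slide":[0,0,0],"dr":[0,0,0],"jaw":8}]'

```text
clock: 20.65
position: [401.8, -288.3, 193.7]
ee_rot: [-0.65, 0.76, 0.001, -0.001]
contact_force: [-8.3, -0.6, 8.4]
gripper_width: 9.4
grasp_force: 59.5
```

```bash
python3 - <<'E'
from h import *
s=arm.read_state(); im=optics.get_image("wrist"); cv2.imwrite("pics/w8.png",im); K,V=cam("wrist",s)
p=s["position"]; f=np.radians(-9); ex=np.array([np.cos(f),np.sin(f)]); ey=np.array([-ex[1],ex[0]])
d=(p[:2]-[357.7,-281.1])@ex; dz=p[2]-75.4; print("angle est",np.arctan2(dz+2,172-d)-.0116,"radius",np.hypot(dz+2,172-d),s["contact_force"].round(1),s["gripper_width"],s["clock"])
bf=np.array([577,-333]); hsv=cv2.cvtColor(im,cv2.COLOR_BGR2HSV)
Y=cv2.inRange(hsv,(18,90,60),(36,255,255)); Y[:70]=0;Y[270:]=0;Y[:,:60]=0;Y[:,230:]=0
c=max(cv2.findContours(Y,0,2)[0],key=cv2.contourArea); r=cv2.minAreaRect(c); print("box",r)
rel=lambda u,v,z:np.round([(onz(K,V,u,v,z)[:2]-bf)@ex,(onz(K,V,u,v,z)[:2]-bf)@ey])
print([rel(*r[0],z) for z in(34,60,80)])
for z in(40,60,80,100):
    q=np.array([onz(K,V,u,v,z) for u,v in cv2.boxPoints(r)]); print(z,np.linalg.norm(q[1]-q[0]).round(),np.linalg.norm(q[2]-q[1]).round())
for n,z in(("rim",120),("floor",6)):
    print(n,[proj(K,V,np.array([*(bf+a*ex+b*ey),z])).round(0).tolist() for a in(-51,51) for b in(-72,72)])
v=hsv[...,2]
for y in range(70,250,6): print(y,"".join("Y" if Y[y,x] else "R" if (hsv[y,x,1]>110 and (hsv[y,x,0]<9 or hsv[y,x,0]>170)) else str(min(9,v[y,x]//26)) for x in range(80,250,3)))
E
```

```text
angle est 0.7456031419354656 radius 175.2070025599507 [-8.3 -0.6  8.4] 9.379569866081168 20.65
box ((140.8654022216797, 159.67308044433594), (35.69314193725586, 55.10863494873047), 11.309932708740234)
[array([ 5., -7.]), array([-10., -12.]), array([-23., -15.])]
40 60.0 34.0
60 56.0 32.0
80 52.0 30.0
100 48.0 28.0
rim [[133.0, 89.0], [166.0, 270.0], [-13.0, 89.0], [45.0, 270.0]]
floor [[197.0, 95.0], [212.0, 219.0], [102.0, 95.0], [129.0, 219.0]]
70 222222222222222222255777776666666666666777777766776666777
76 222222225577677767777877766656555556666777767878888888877
82 666666666666666666622243335778889999999999999989888778999
88 555555555556666666642488877665444444455667888899999989999
94 222222225555555544444444444999999999999999999999999989999
100 222222225666666666666666666999999999999999999999999989999
106 222222222666666666666888557899999999999999999999998999999
112 222222222666666666669997999999999999999999999999998999999
118 222222222366666666669998999999999999999999999999998998999
124 222222222266666666669999899999999999999999999999999997999
130 222222222246666666666999889999
[... 505 characters left out ...]
999999999999999999
184 222222222888888YYYYYYYYYYRR466689999999999999999999999999
190 222222222888888888888884RRR366669999999999999999999999999
196 2222222228888888888888874RR366669999999999999999999999999
202 2222222222888888888888875R3666669999999999999999999999989
208 222222222226888888888884566666667999999999999999999999989
214 222222222222226888886666666666666999999999999999999999999
220 222222222222222222333333333333333999999999999999999999999
226 222222222222222222222322222222222599999999999999999999999
232 222222222222222222222322222222222399999999999999999999999
238 222222222222222222222222222222222299999999999999999999999
244 222222222222222222222222222222222279999999999999999999997
```

```bash
python3 -c "
from bench import arm
print(arm.job_done())"
```

```text
the job is handed in; nothing more can be done
None
```

The job is handed in at about 20.7 s on the clock, with no verdict returned: small box, tin and pot slid into the bin, and the flap is held still by its handle at an estimated 0.75 rad, with no bystander touched that I saw.

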